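# Set the bin-stock flip tags on a die finisher's bench

## Robot

A 7-joint arm with a two-finger parallel gripper is mounted at the origin on the work surface. World frame = base frame: x ahead of the robot, y to its left, z up, the work surface at z = 0. Lengths are in m, angles in rad, forces in N, time in s.
With the tool pointing down it reaches from about 0.35 to 0.9 m from the base axis. Payload 8.1 kg.
Tool frame: the origin (TCP) lies on the front face of the gripper's body, between the roots of the fingers; the fingertips stand 66 mm ahead of it and the grasp point (between the pads) lies 47 mm ahead of it; z points along the fingers, y is the line along which they close (so a half turn about z gives the same grasp; the last joint's range is limited). The gripper opens to 92 mm and grips with 3 to 60 N. Pads are 19 mm wide; open, the fingers measure 130 mm over their backs; the gripper's body (75 mm by 190 mm) begins 47 mm behind the grasp point.
Start: joints at [1.131, 0.434, 0.025, 1.573, -0.012, 1.134, -0.075], TCP at [0.207, -0.59, 0.292] pointing down, gripper open.
Joint ranges: [-2.62, 2.62], [-0.44, 2.09], [-1.27, 1.32], [0.08, 2.57], [-1.32, 4.46], [0.12, 2], [-2.74, 2.74]. Speed limits (rad/s): [2.22, 2.22, 3.01, 3.01, 3.14, 3.14, 3.14].

## Interface

Orientations are given as [roll, pitch, yaw] about the fixed x, y, z axes, in that order (R = Rz(yaw) Ry(pitch) Rx(roll)).
In Python, from rig import bot, eyes gives the robot as it stands (bot), with the cameras (eyes).
- The arm moves only by the tool shift_gripper, called after "Call:" by a JSON object that holds its "op" and its "data", one argument or row to a line. Schema: {"type":"object","properties":{"ticks":{"type":"array","items":{"type":"object","properties":{"d":{"type":"array","items":{"type":"number"},"minItems":3,"maxItems":3},"rotvec":{"type":"array","items":{"type":"number"},"minItems":3,"maxItems":3}},"additionalProperties":false},"minItems":1,"maxItems":20},"aperture":{"type":"number"},"force":{"type":"number"},"only":{"type":"string"},"quiet":{"type":"boolean"},"lines":{"type":"string"}},"required":["ticks"],"additionalProperties":false}. ticks is a list of rows, 1 to 20 of them, each an object with the fields d (a list: dx, dy, dz in units of 20 mm), rotvec (a list: a rotation vector rx, ry, rz in rad); a field left out counts as zero; each row is the pose to reach, as a shift and turn from the pose commanded when the call began, along the tool's axes at that moment; what a row does not reach only later rows make up. A row lasts 1/8 s, in which the tool goes at most 0.0625 m and 0.188 rad, less where a joint would pass 70% of its speed; a pose out of reach is approached as far as the arm can. aperture is the finger opening in m, set as the call begins (left out keeps the last). The fingers move at their own pace and stop on an object; force is the grip in N (left out, the last holds). Time passes only in rows, so rows that do not move let the fingers close. The tool returns the time, the measured TCP pose, the force, the opening and the grip force at its end. only (a regular expression) keeps the lines of the reply that match it, lines (a string "A,B") keeps lines A to B, and quiet returns only ok. Input that does not fit is refused with a message, and nothing moves.
- bot.state(): the state, without advancing time (a new reading comes with each control period).
- eyes.camera(name): name is "scene" or "top" or "wrist"; returns a dict with "pixels" (480x640x3 uint8, blue, green, red), "mtx" (3x3 intrinsics, pixels), "distortion" ([k1, k2, p1, p2, k3] as OpenCV has them; the pictures are not rectified), "R" (3x3) and "t" (3): a world point X has camera coordinates R X + t; the wrist camera has in their place "hand_eye" (4x4, takes a point from camera to tool coordinates, whose origin is the TCP and whose axes are the flange's). Camera axes: x right, y down, z forward; pixel columns grow to the right and rows downward; lengths in m; the calibration is good to about 2 mm. A picture is of the moment at which its call begins: read the wrist's pose just before it. There is no depth.
- bot.job_done(): hands the job in; it is judged then, once.
The state is a dict: "time": time; "joint_positions": joint angles; "qd": joint speeds; "joint_torque": joint torques, N m; "eef_pos": TCP position; "eef_rot": TCP orientation; "contact_force": force on the tool from outside, world axes, zero at the start; "ft_torque": the same for the moment, N m; "finger_gap": finger opening in m; "grip_force": force on a finger pad.
Only numpy, scipy, OpenCV 4.12 (cv2) and the standard library are available. Lean on these libraries where they do the work, as an engineer would, in place of code of your own. Each camera call takes 0.05 s, during which the arm holds its last target. There are 200 camera calls.

## Task

Set the four flip tags on the bin rail to match the stock: only the full bins may show the round stocked badge, so each full bin's tag must lean back over its bin, and each nearly empty bin's tag must lean towards the robot to ask for a refill. Tip over the wrong tags with a light fingertip push, without pinching them or pressing hard, and let every tag rest against its stop. Do not pick up or shift the bins or the tools and parts lying about.

Things in the scene. Friction and masses are not known exactly. Their poses are not given: they have to be found in the camera images.
- rack: grey sheet-steel bin tray, fixed to the bench, 210 mm (x) by 470 mm (y), floor 6 mm thick; origin on the bench under the tray; its x axis points from the rail to the bins (away from the robot, turned by up to 0.2 rad), y along the rail. Its tag rail, 30 mm wide and 60 mm high, runs along the robot's side, centred at x = -75 mm
- holder_1: steel hinge bracket of tag 1, fixed on the rail top: 30 mm (x) x 70 mm (y) x 26 mm high; origin on the rail top, centred, 60 mm above the bench; x points to the bin this tag belongs to, whose origin lies 90 mm along +x. The four brackets stand 100 mm apart in any order. The tag hinges about y, 14 mm above the origin
- tag_1 (a joint): angle of flip tag 1 (rad): 0 upright, +0.8 leaning back over its bin against its stop (round badge faces the robot: stocked), -0.8 leaning to the robot's side against its stop (bar badge up: reorder). Plate 56 mm wide, 3 mm thick, 35 g; free edge 66 mm from the hinge, at rest 47 mm beside and 46 mm above it. Loose hinge: once past upright it falls to the other stop
- holder_2: steel hinge bracket of tag 2, fixed on the rail top: 30 mm (x) x 70 mm (y) x 26 mm high; origin on the rail top, centred, 60 mm above the bench; x points to the bin this tag belongs to, whose origin lies 90 mm along +x. The four brackets stand 100 mm apart in any order. The tag hinges about y, 14 mm above the origin
- tag_2 (a joint): angle of flip tag 2 (rad): 0 upright, +0.8 leaning back over its bin against its stop (round badge faces the robot: stocked), -0.8 leaning to the robot's side against its stop (bar badge up: reorder). Plate 56 mm wide, 3 mm thick, 35 g; free edge 66 mm from the hinge, at rest 47 mm beside and 46 mm above it. Loose hinge: once past upright it falls to the other stop
- holder_3: steel hinge bracket of tag 3, fixed on the rail top: 30 mm (x) x 70 mm (y) x 26 mm high; origin on the rail top, centred, 60 mm above the bench; x points to the bin this tag belongs to, whose origin lies 90 mm along +x. The four brackets stand 100 mm apart in any order. The tag hinges about y, 14 mm above the origin
- tag_3 (a joint): angle of flip tag 3 (rad): 0 upright, +0.8 leaning back over its bin against its stop (round badge faces the robot: stocked), -0.8 leaning to the robot's side against its stop (bar badge up: reorder). Plate 56 mm wide, 3 mm thick, 35 g; free edge 66 mm from the hinge, at rest 47 mm beside and 46 mm above it. Loose hinge: once past upright it falls to the other stop
- holder_4: steel hinge bracket of tag 4, fixed on the rail top: 30 mm (x) x 70 mm (y) x 26 mm high; origin on the rail top, centred, 60 mm above the bench; x points to the bin this tag belongs to, whose origin lies 90 mm along +x. The four brackets stand 100 mm apart in any order. The tag hinges about y, 14 mm above the origin
- tag_4 (a joint): angle of flip tag 4 (rad): 0 upright, +0.8 leaning back over its bin against its stop (round badge faces the robot: stocked), -0.8 leaning to the robot's side against its stop (bar badge up: reorder). Plate 56 mm wide, 3 mm thick, 35 g; free edge 66 mm from the hinge, at rest 47 mm beside and 46 mm above it. Loose hinge: once past upright it falls to the other stop
- bin_pins_full: white open tub 95 mm (x) x 72 mm (y) x 48 mm high, loose, standing in the tray behind a tag holder; origin under its centre, 6 mm above the bench; full: heaped to the rim with steel ejector pins (top about 55 mm above its underside)
- bin_stones_full: white open tub 95 mm (x) x 72 mm (y) x 48 mm high, loose, standing in the tray behind a tag holder; origin under its centre, 6 mm above the bench; full: heaped to the rim with tan dressing sticks (top about 57 mm above its underside)
- bin_pins_low: white open tub 95 mm (x) x 72 mm (y) x 48 mm high, loose, standing in the tray behind a tag holder; origin under its centre, 6 mm above the bench; nearly empty: two steel pins on its floor
- bin_stones_low: white open tub 95 mm (x) x 72 mm (y) x 48 mm high, loose, standing in the tray behind a tag holder; origin under its centre, 6 mm above the bench; nearly empty: two tan dressing sticks on its floor
- collet: turned brass collet, 18 mm dia x 20 mm high, standing on the rail top between two holders; loose, leave it alone; origin in its underside
- oil_bottle: small white bottle with black cap, 22 mm dia x 50 mm high, standing in the tray behind the bins; loose, leave it alone; origin in its underside
- spanner: steel open-end spanner, 160 mm long, lying on the bench to the left of the tray; loose, leave it alone; origin in its underside
- short_spanner: steel open-end spanner, 130 mm long, lying on the bench to the right of the tray; loose, leave it alone; origin in its underside
- file: flat file with wooden handle, 215 mm long, lying left of the tray; loose, leave it alone; origin in its underside
- die_insert: steel die insert block 60 x 50 x 34 mm high, right of the tray; loose, leave it alone; origin in its underside
- bench_brush: bench brush lying beyond the tray; loose, leave it alone; origin in its underside
- mounting_cup: turned aluminium flanged cup, 60 mm dia x 40 mm high, right of the tray; loose, leave it alone; origin in its underside

How it is judged:
At the end, for the whole second after the job is handed in: every full bin's tag leans back over its bin (joint above +0.65) and every nearly empty bin's tag leans towards the robot (joint below -0.65), all tags at rest (under 0.3 rad/s), and every bin within 20 mm of where it stood (((value of joint tag_1 above 0.65 rad and horizontal distance between any of bin_pins_full, bin_stones_full and holder_1 below 0.113 m) or (value of joint tag_1 below -0.65 rad and horizontal distance between any of bin_pins_low, bin_stones_low and holder_1 below 0.113 m)) and velocity of joint tag_1 between -0.3 and 0.3 rad/s and ((value of joint tag_2 above 0.65 rad and horizontal distance between any of bin_pins_full, bin_stones_full and holder_2 below 0.113 m) or (value of joint tag_2 below -0.65 rad and horizontal distance between any of bin_pins_low, bin_stones_low and holder_2 below 0.113 m)) and velocity of joint tag_2 between -0.3 and 0.3 rad/s and ((value of joint tag_3 above 0.65 rad and horizontal distance between any of bin_pins_full, bin_stones_full and holder_3 below 0.113 m) or (value of joint tag_3 below -0.65 rad and horizontal distance between any of bin_pins_low, bin_stones_low and holder_3 below 0.113 m)) and velocity of joint tag_3 between -0.3 and 0.3 rad/s and ((value of joint tag_4 above 0.65 rad and horizontal distance between any of bin_pins_full, bin_stones_full and holder_4 below 0.113 m) or (value of joint tag_4 below -0.65 rad and horizontal distance between any of bin_pins_low, bin_stones_low and holder_4 below 0.113 m)) and velocity of joint tag_4 between -0.3 and 0.3 rad/s and distance of each of bin_pins_full, bin_stones_full, bin_pins_low, bin_stones_low from where it was at the start of the episode below 0.02 m); the robot touches nothing.
It fails at once if a bin is shoved, lifted or carried (moved more than 20 mm) (distance of any of bin_pins_full, bin_stones_full, bin_pins_low, bin_stones_low from where it was at the start of the episode above 0.02 m).
It fails at once if a tool or part lying about is moved more than 30 mm (distance of any of collet, oil_bottle, spanner, short_spanner, file, die_insert, bench_brush, mounting_cup from where it was at the start of the episode above 0.03 m).
It fails at once if a tag or its holder is pinched or pressed hard (more than 20 N) (contact force between the fingers and holder_1 above 20 N or contact force between the fingers and holder_2 above 20 N or contact force between the fingers and holder_3 above 20 N or contact force between the fingers and holder_4 above 20 N).
It also fails if it takes over 40 s, if anything falls off the work surface, if the arm or the gripper's body presses on something with over 40 N, if the wrist force passes 120 N, or if a joint passes its speed limit or range.

## Working session

There is one attempt and no reset: what is moved stays moved. The work goes in short steps, Python scripts to look and compute and a tool call to move; the robot and the scene stay as the last step left them, time stands still between calls to the robot, and variables do not carry over. Pictures are saved under pics/ and viewed, at most 10 in all, crops included, and the job is handed in when it is done.

```bash
ls; mkdir -p pics
```

Run:
```python
from rig import bot, eyes
import cv2
for n in("scene","top"):
    c=eyes.camera(n); cv2.imwrite(f"pics/{n}0.png",c["pixels"]); print(n,c["mtx"].tolist(),c["distortion"],c["R"].tolist(),c["t"])
s=bot.state(); print(s["time"],s["eef_pos"],s["eef_rot"],s["finger_gap"])
```

```text
pics
rig.py
scene [[450.62166230592555, 0.0, 318.49208240484313], [0.0, 450.62166230592555, 235.39375956372908], [0.0, 0.0, 1.0]] [0.03067835 0.         0.         0.         0.        ] [[-0.01408573643783173, 0.9998725810688083, -0.0075109024626475234], [0.7049651047951252, 0.004603604057081312, -0.709227049576427], [-0.7091021034027484, -0.01528490943660083, -0.7049401240483568]] [ 0.01429283 -0.35962764  1.48732733]
top [[458.7599842288417, 0.0, 319.9462365594837], [0.0, 458.7599842288417, 238.90502555509207], [0.0, 0.0, 1.0]] [-0.06025685  0.          0.          0.          0.        ] [[0.03568433626627428, -0.9993573647602194, -0.0033890477637999023], [-0.975202402181416, -0.03408025116663278, -0.21867512720932694], [0.21841909926751277, 0.011108284292773121, -0.9757918338945244]] [-0.04070016  0.58258362  0.95862295]
0.1 [ 0.20635954 -0.58955442  0.29149975] [-3.14014241e+00  1.47173264e-04  3.36726765e-01] 0.09188425980927258
```

View pics/top0.png

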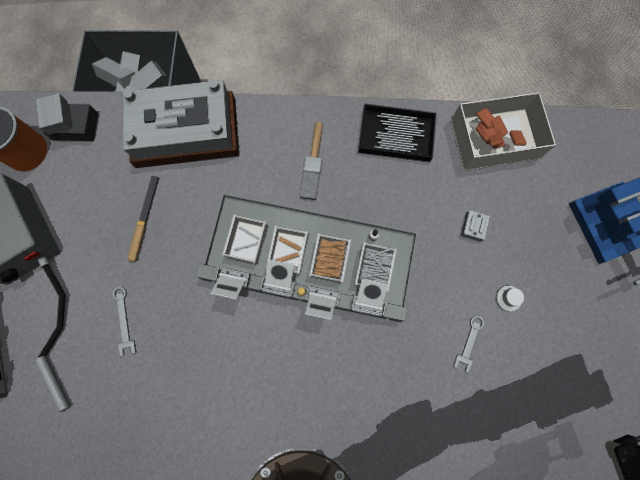

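View pics/scene0.png

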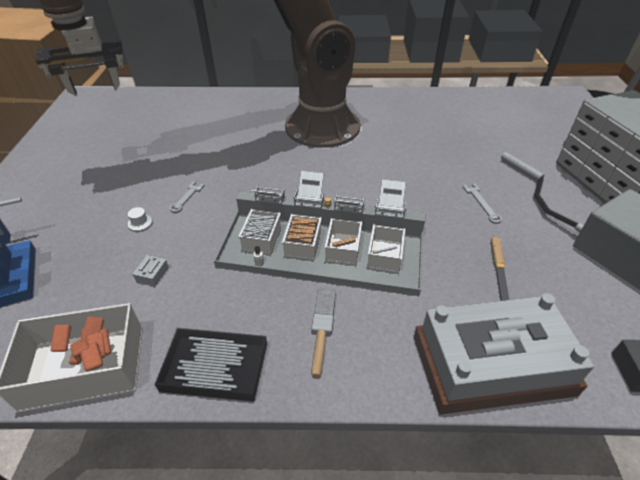

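Top view, left to right: bin 1 (pins low, 245,240) has its tag towards the robot, which is right. Bin 2 (stones low, 290,250) has its tag back with the round badge at (280,272), which is wrong. Bin 3 (stones full, 330,258) has its tag towards the robot at (321,305), wrong. Bin 4 (pins full, 377,267) has its tag back, right. Tags 2 and 3 need flipping, so I'll enlarge both views to measure.

Run:
```python
import cv2
a=cv2.imread("pics/top0.png")[185:335,190:420]; cv2.imwrite("pics/topc.png",cv2.resize(a,None,fx=3.4,fy=3.4,interpolation=cv2.INTER_CUBIC))
a=cv2.imread("pics/scene0.png")[160:300,210:430]; cv2.imwrite("pics/scenec.png",cv2.resize(a,None,fx=3.5,fy=3.5,interpolation=cv2.INTER_CUBIC))
```

```text
(no output)
```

View pics/topc.png

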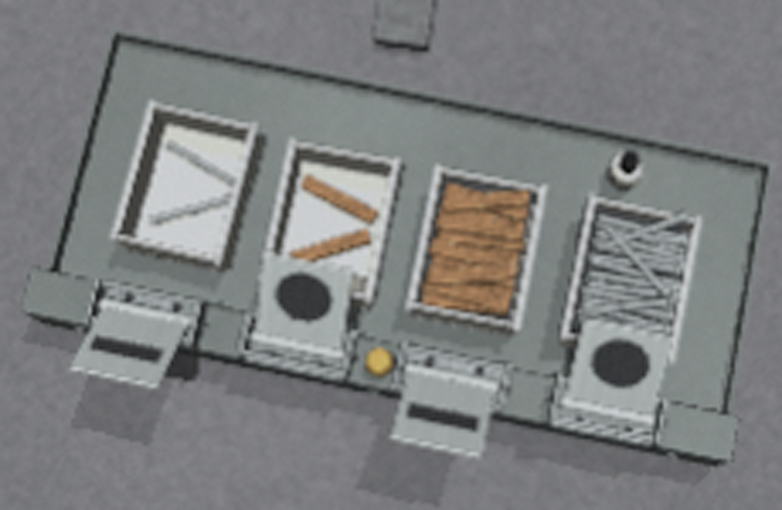

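View pics/scenec.png

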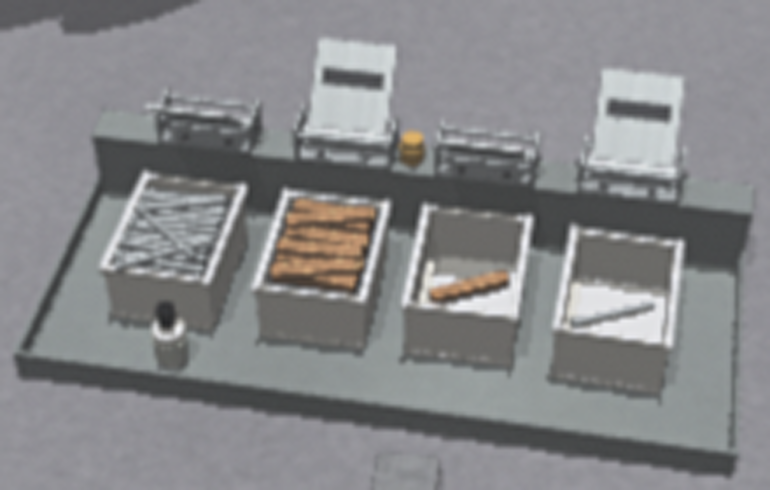

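Create h.py:
```python
from rig import bot, eyes
import cv2, numpy as np
C={n:eyes.camera(n) for n in("top","scene")}
O={"top":(190,185,3.4),"scene":(210,160,3.5)}
def ray(n,p):
    c=C[n]; u0,v0,s=O[n]
    px=np.array([[[u0+(p[0]+.5)/s-.5, v0+(p[1]+.5)/s-.5]]])
    return cv2.undistortPoints(px,c["mtx"],c["distortion"])[0].T
def tri(t,s):
    P=[np.c_[C[n]["R"],C[n]["t"]] for n in O]
    X=cv2.triangulatePoints(*P,ray("top",t),ray("scene",s)); return (X[:3]/X[3]).ravel()
def topix(X,n):
    c=C[n];p=cv2.projectPoints(np.atleast_2d(X).astype(float),cv2.Rodrigues(c["R"])[0],c["t"],c["mtx"],c["distortion"])[0][:,0]
    u0,v0,s=O[n]; return (p-[u0,v0]+.5)*s-.5
```

Run:
```python
from h import *
from scipy.optimize import least_squares
pts=dict(t3p=((390,436),(396,44)),t3m=((483,456),(320,39)),t1p=((72,369),(683,76)),t1m=((162,387),(603,70)),
 b2p=((291,141),(519,316)),b2m=((401,158),(405,303)),col=((379,355),(412,135)))
for k,v in pts.items(): print(k,tri(*v).round(4))
# rack model fit: free edges of tags 1,3 (slots y=+150,-50), collet aside
M=np.array([[-.122,-.022,.120],[-.122,-.078,.120],[-.122,.178,.120],[-.122,.122,.120]])
T=np.array([pts[k][0] for k in list(pts)[:4]],float);S=np.array([pts[k][1] for k in list(pts)[:4]],float)
def W(q,M):
    c,s=np.cos(q[2]),np.sin(q[2]); return np.c_[q[0]+c*M[:,0]-s*M[:,1],q[1]+s*M[:,0]+c*M[:,1],M[:,2]]
f=lambda q:np.r_[(topix(W(q,M),"top")-T).ravel(),(topix(W(q,M),"scene")-S).ravel()]
r=least_squares(f,[.55,0,-.2]); print(r.x,r.fun.round(1))
q=r.x
K=np.array([[.105,.235,.006],[.105,-.235,.006],[-.028,.05,.12],[-.028,.022,.12],[-.028,.078,.12],[-.122,-.05,.12],[-.075,0,.08]])
print(W(q,K).round(4));print(topix(W(q,K),"top").round());print(topix(W(q,K),"scene").round())
```

```text
t3p [0.4156 0.0042 0.1244]
t3m [ 0.4059 -0.0506  0.1213]
t1p [0.4485 0.1994 0.1224]
t1m [0.44   0.1451 0.1207]
b2p [0.6118 0.0829 0.0555]
b2m [0.6023 0.0093 0.0571]
col [0.468  0.0152 0.0856]
[ 0.53876264  0.0047396  -0.17026123] [ 2.8  1.9  1.5  1.2 -1.4  0.1 -2.1  1.3  1.   4.3 -0.9  1.   1.6  2.9
 -0.5  0.2]
[[ 0.6821  0.2186  0.006 ]
 [ 0.6024 -0.2447  0.006 ]
 [ 0.5196  0.0588  0.12  ]
 [ 0.5149  0.0312  0.12  ]
 [ 0.5244  0.0864  0.12  ]
 [ 0.4101 -0.0239  0.12  ]
 [ 0.4648  0.0174  0.08  ]]
[[112.  56.]
 [767. 188.]
 [310. 262.]
 [355. 271.]
 [266. 253.]
 [439. 448.]
 [377. 361.]]
[[735. 452.]
 [ 25. 354.]
 [480. 146.]
 [438. 141.]
 [522. 151.]
 [358.  44.]
 [416. 138.]]
```

Fit matches all the features: rack at (0.539, 0.005), yaw -0.170. The collet is at rack (-75, 0) mm, and tag 2's free edge is where predicted. I'll push with closed fingers, tips at z≈0.105.

Create go.py:
```python
import sys, numpy as np
from rig import bot, eyes
from scipy.spatial.transform import Rotation as R
q=(.5388,.0047,-.1703)
def shift(*targets):
    s=bot.state(); A=R.from_euler("xyz",s["eef_rot"]); p=np.array(s["eef_pos"])
    G=R.from_euler("xyz",[np.pi,0,q[2]]); r=(A.inv()*G).as_rotvec()
    print("at",p.round(3),"t",s["time"],"F",np.round(s["contact_force"],1),"turn",r.round(3))
    for x,y,z in targets:   # rack x,y and tip z
        w=np.array([q[0]+np.cos(q[2])*x-np.sin(q[2])*y,q[1]+np.sin(q[2])*x+np.cos(q[2])*y,z+.066])
        print((x,y,z),w.round(3),A.inv().apply(w-p).round(4))
```

```bash
python3 -c "
from go import *
shift((-.155,-.05,.19),(-.155,-.05,.105))"
```

```text
at [ 0.206 -0.59   0.292] t 0.2 F [ 0.2 -0.2 -0.8] turn [-0.001  0.     0.507]
(-0.155, -0.05, 0.19) [ 0.378 -0.018  0.256] [ 0.3503 -0.4828  0.0361]
(-0.155, -0.05, 0.105) [ 0.378 -0.018  0.171] [ 0.3503 -0.4827  0.1211]
```

Units first: shifts go in units of 20 mm. So -0.483 m is -24.15, -0.434 m is -21.7.

Call:
{"op": "shift_gripper", "data": {
  "ticks": [
    {"d":[1.75,-2.4,0.2],"rotvec":[0,0,0.05]},
    {"d":[3.5,-4.85,0.35],"rotvec":[0,0,0.1]},
    {"d":[5.25,-7.25,0.55],"rotvec":[0,0,0.15]},
    {"d":[7,-9.65,0.7],"rotvec":[0,0,0.2]},
    {"d":[8.75,-12.05,0.9],"rotvec":[0,0,0.25]},
    {"d":[10.5,-14.5,1.1],"rotvec":[0,0,0.3]},
    {"d":[12.25,-16.9,1.25],"rotvec":[0,0,0.35]},
    {"d":[14,-19.3,1.45],"rotvec":[0,0,0.4]},
    {"d":[15.75,-21.7,1.6],"rotvec":[0,0,0.45]},
    {"d":[17.5,-24.15,1.8],"rotvec":[0,0,0.507]},
    {"d":[17.5,-24.15,1.8],"rotvec":[0,0,0.507]},
    {"d":[17.5,-24.15,1.8],"rotvec":[0,0,0.507]},
    {"d":[17.5,-24.15,1.8],"rotvec":[0,0,0.507]}
  ],
  "aperture": 0,
  "force": 5
}}

```text
time: 1.82
eef_pos: [0.377, -0.0195, 0.2562]
eef_rot: [3.141, 0.0, -0.172]
contact_force: [-0.3, -0.3, 0.1]
finger_gap: 0.0008
grip_force: 0.0
```

```bash
python3 -c "
from go import *
import cv2
shift((-.155,-.05,.105),(-.065,-.05,.105))
cv2.imwrite('pics/s1.png',cv2.resize(eyes.camera('scene')['pixels'][100:300,180:450],None,fx=2.9,fy=2.9))"
```

```text
at [ 0.377 -0.02   0.256] t 1.825 F [-0.3 -0.3  0.1] turn [ 0.     0.    -0.002]
(-0.155, -0.05, 0.105) [ 0.378 -0.018  0.171] [ 0.0004 -0.0013  0.0852]
(-0.065, -0.05, 0.105) [ 0.466 -0.034  0.171] [ 0.0904 -0.0015  0.0852]
```

View pics/s1.png

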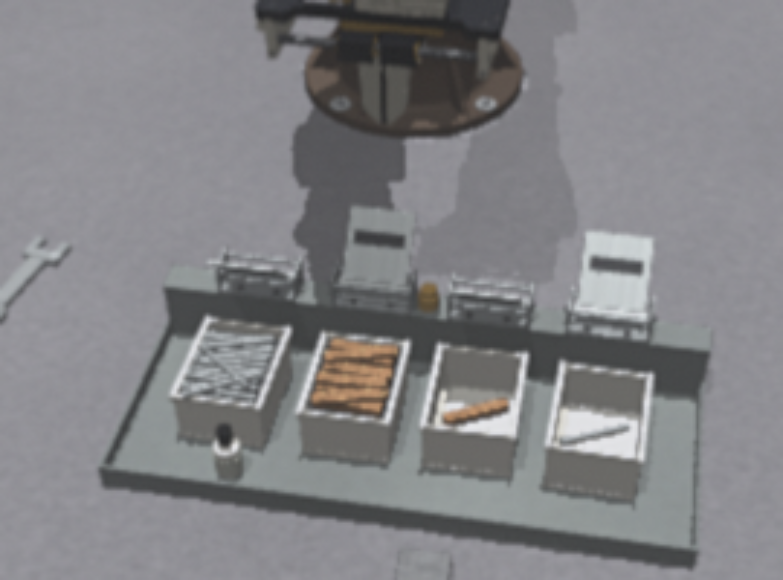

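The closed fingers (382,90) hang on the robot's side, in line with tag 3 (380,240). I'll descend and push gently.

Call:
{"op": "shift_gripper", "data": {
  "ticks": [
    {"d":[0,0,2.15]},
    {"d":[0,0,4.25]},
    {"d":[0,0,4.25]},
    {"d":[0.75,0,4.25]},
    {"d":[1.25,0,4.25]},
    {"d":[1.75,0,4.25]},
    {"d":[2.25,0,4.25]},
    {"d":[2.75,0,4.25]},
    {"d":[3.25,0,4.25]},
    {"d":[3.75,0,4.25]},
    {"d":[4.15,0,4.25]},
    {"d":[4.5,0,4.25]},
    {"d":[4.5,0,4.25]},
    {"d":[3,0,4.25]},
    {"d":[1,0,4.25]},
    {"d":[0,0,2.5]},
    {},
    {}
  ]
}}

```text
time: 4.12
eef_pos: [0.3786, -0.0182, 0.2593]
eef_rot: [-3.141, -0.006, -0.17]
contact_force: [-0.4, 1.0, 0.3]
finger_gap: 0.0006
grip_force: 0.0
```

```bash
python3 -c "
from go import *
import cv2
shift((-.155,-.05,.19),(.015,.05,.19),(.015,.05,.105))
cv2.imwrite('pics/s2.png',cv2.resize(eyes.camera('scene')['pixels'][100:300,180:450],None,fx=2.9,fy=2.9))"
```

```text
at [ 0.379 -0.018  0.259] t 4.125 F [-0.4  1.   0.3] turn [-0.    -0.006 -0.   ]
(-0.155, -0.05, 0.19) [ 0.378 -0.018  0.256] [-0.001   0.0003  0.0033]
(0.015, 0.05, 0.19) [0.562 0.051 0.256] [ 0.169  -0.0997  0.0044]
(0.015, 0.05, 0.105) [0.562 0.051 0.171] [ 0.1684 -0.0997  0.0894]
```

View pics/s2.png

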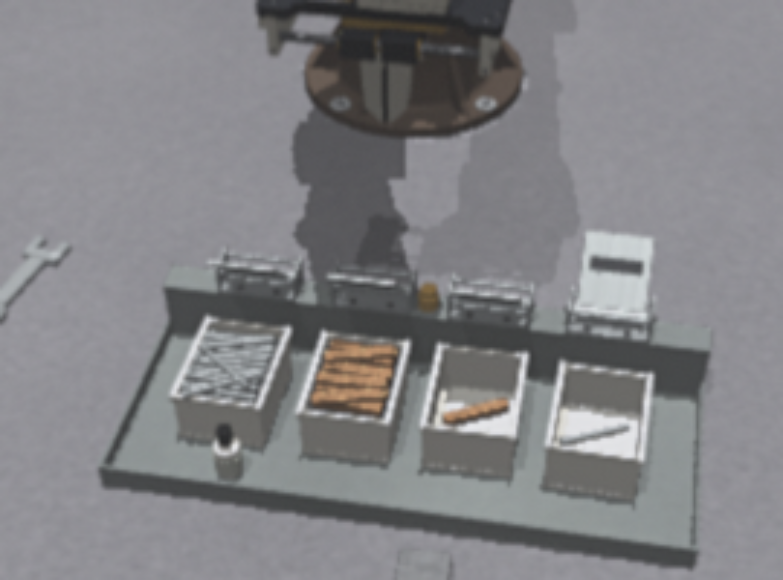

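Tag 3 now leans back, edge-on at (370,285) like tag 4. Next is tag 2, pushed from the bin side towards the robot.

Converted, 0.168 m is 8.4, 0.14 m is 7.

Call:
{"op": "shift_gripper", "data": {
  "ticks": [
    {"d":[2.1,-1.25,0]},
    {"d":[4.2,-2.5,0]},
    {"d":[6.3,-3.75,0]},
    {"d":[8.4,-5,0]},
    {"d":[8.4,-5,0.15]},
    {"d":[8.4,-5,2.25]},
    {"d":[8.4,-5,4.4]},
    {"d":[8.4,-5,4.4]},
    {"d":[7.5,-5,4.4]},
    {"d":[7,-5,4.4]},
    {"d":[6.5,-5,4.4]},
    {"d":[6,-5,4.4]},
    {"d":[5.5,-5,4.4]},
    {"d":[5,-5,4.4]},
    {"d":[4.5,-5,4.4]},
    {"d":[4,-5,4.4]},
    {"d":[3.6,-5,4.4]},
    {"d":[3.6,-5,4.4]}
  ]
}}

```text
time: 6.42
eef_pos: [0.4646, 0.068, 0.1682]
eef_rot: [3.141, 0.0, -0.17]
contact_force: [0.3, -0.2, -0.5]
finger_gap: 0.0006
grip_force: 0.0
```

Call:
{"op": "shift_gripper", "data": {
  "ticks": [
    {"d":[1.5,0,0]},
    {"d":[4,0,0]},
    {"d":[4.75,0,-1.5]},
    {"d":[4.75,0,-4.25]},
    {"d":[4.75,0,-6.5]},
    {"d":[4.75,0,-6.5]},
    {"d":[4.75,0,-6.5]}
  ]
}}

```text
time: 7.3
eef_pos: [0.5587, 0.0516, 0.2977]
eef_rot: [3.141, 0.0, -0.171]
contact_force: [-0.3, 0.1, -1.2]
finger_gap: 0.0007
grip_force: 0.0
```

```bash
python3 -c "
from go import *
import cv2
shift((-.155,-.05,.19))
a=[cv2.resize(eyes.camera(n)['pixels'][y:y+150,x:x+270],None,fx=2.9,fy=2)for n,y,x in(('top',185,180),('scene',150,180))]
cv2.imwrite('pics/s3.png',cv2.vconcat(a))"
```

```text
at [0.559 0.052 0.298] t 7.3 F [-0.3  0.1 -1.2] turn [ 0.  0. -0.]
(-0.155, -0.05, 0.19) [ 0.378 -0.018  0.256] [-0.1666  0.0996  0.0418]
```

View pics/s3.png

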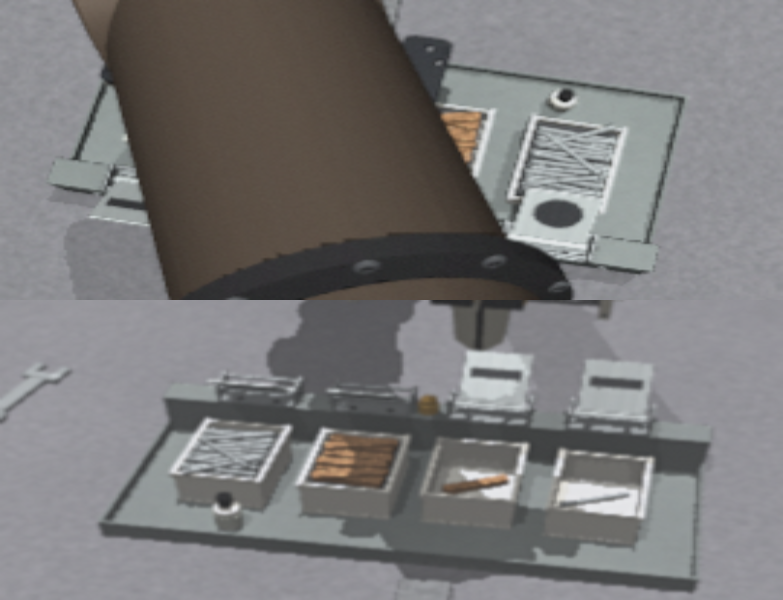

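In the scene view (lower half), tags 1 and 2 at (610,390) and (495,385) lean towards the robot. Tags 3 and 4 lean back over the full bins, the collet and bins haven't moved, and the gripper is clear.

```bash
python3 -c "
from rig import bot, eyes
print(bot.job_done())"
```

```text
the job is handed in; nothing more can be done
None
```

I flipped the two wrong tags with light fingertip pushes and handed the job in: both full bins' tags now lean back and both nearly empty bins' tags lean towards the robot; the last picture shows this with bins and parts in place, but no verdict was returned.

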